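# Proof-pull a door catch

## Robot

A 7-joint arm with a two-finger parallel gripper is mounted at the origin on a cart in front of the work surface, level with it; the furniture and walls round the work are solid. World frame = base frame: x ahead of the robot, y to its left, z up, the work surface at z = 0. Lengths are in m, angles in degrees, forces in N, time in s.
With the tool pointing down it reaches from about 0.4 to 0.925 m from the base axis. Payload 4.1 kg.
Tool frame: the origin (TCP) lies at the very end of the fingers, on their centre line; the grasp point (between the pads) lies ctrl.tcp_to_grasp behind it (ctrl.tcp_to_grasp is the distance from the TCP to the grasp point, in m); y points along the fingers, z is the direction in which the jaws open and shut, and the axes are right-handed (so a half turn about y gives the same grasp; the last joint's range is limited). The gripper opens to 85 mm and grips with 20 to 120 N. Pads are 22 mm wide; open, the fingers measure 114 mm over their backs; the gripper's body (76 mm by 85 mm) begins 54 mm behind the grasp point. The pads swing forward as they close: fully open they stand 13 mm farther back than shut.
Start: joints at [60.963, 22.827, 2.584, 88.041, -1.071, 69.15, -2.905], TCP at [0.258, -0.597, 0.231] pointing down, gripper open.
Joint ranges: [-161.44, 161.44], [-28.35, 127.94], [-78.24, 83.42], [0, 140.83], [-78.03, 258.03], [13.02, 114.36], [-168.23, 168.23]. Speed limits (degrees/s): [147.25, 147.25, 180, 180, 180, 180, 180].

## Interface

Orientations are given as a 3x3 rotation matrix whose columns are the frame's x, y, z axes.
In Python, from rig import ctrl gives the robot as it stands. The module is installed in compiled form; this text tells all that it offers.
- The arm moves only by the tool apply_moves, never from a script. Its argument "plan" is one flat list of numbers, 7 for each row, row after row: the shift along the tool's x, y, z in m, then the turn, a rotation vector about the tool's x, y, z in units of 5 degrees (1.0 is 5 degrees), then the closure, from 0 (fully open) to 1 (shut). A call has 1 to 10 rows; each row is the pose to reach, as a shift and turn from the pose commanded when the call began, along the tool's axes at that moment; what a row does not reach only later rows make up. A row lasts 1/8 s, in which the tool goes at most 62.5 mm and 10.7 degrees, less where a joint would pass 70% of its speed; a pose out of reach is approached as far as the arm can. A call with a gripper value outside its range is refused whole. The fingers move at their own pace and stop on an object; "squeeze" is the grip in N (left out, the last holds). Time passes only in rows, so rows that repeat a pose let the fingers close. It gives the time, the measured TCP pose, the force and the opening at its end, in the units of the state.
- ctrl.get_state(): the state, without advancing time (a new reading comes with each control period).
- ctrl.grab_frame(name): name is "scene" or "top" or "wrist"; returns a dict with "img" (384x512x3 uint8, red, green, blue), "fx", "fy", "cx", "cy" (pixels), "extrinsics" (4x4, takes a point from camera to world coordinates). Camera axes: x right, y down, z forward; pixel columns grow to the right and rows downward; lengths in m; the calibration is good to about 2 mm. A picture is of the moment at which its call begins. There is no depth.
- ctrl.sign_off(): hands the job in, once; it reports no verdict.
The state is a dict: "time": time; "joint_pos": joint angles; "joint_velocities": joint speeds; "joint_efforts": joint torques, N m; "tool_pos": TCP position; "orientation": TCP orientation; "ft_force": force on the tool from outside, world axes, zero at the start; "moment": the same for the moment, N m; "width": finger opening in m.
Only numpy, scipy, OpenCV 4.12 (cv2) and the standard library are available. Lean on these libraries where they do the work, as an engineer would, in place of code of your own. Each camera call takes 0.05 s, during which the arm holds its last target. There are 200 camera calls.

## Task

One of the two ball catches is worn out. Find the sound one: press the knob from the stand into a catch until it clicks fully home, then prove it by pulling straight up on the knob with about 12 N for two seconds; if it pops out, do the same in the other catch. Leave the knob fully home and unloaded in the catch that held, never press with more than 25 N or pull with more than 20 N, and leave the other things lying where they are.

Things in the scene. Friction and masses are not known exactly. Their poses are not given: they have to be found in the camera images.
- catch_a: One of two spring ball catches that look the same; one is sound, one worn: that cannot be seen, and their places change. Wooden board 92 x 66 x 14 mm fixed to the worktop, with a rubber pad and a steel catch 62 mm (board x) x 32 mm on it, its rim 57 mm above the worktop. Sound: about 8 N to press the knob in, over 20 N to pull it out; worn: 1 to 2 N in, 4 to 6 N out. Origin: centre of the board's underside; z up.
- catch_b: The other ball catch, same shape, sizes and axes as catch_a.
- catch_a_mouth (a point): Centre of catch_a's mouth, in the plane of its rim, z up; moves with the catch on its pad. The mouth is 22 mm wide (board y) between the two long walls; in it two brass balls (10 mm diameter, facing each other along board x, 8 mm gap, centres 7 mm below the rim) give way sideways on springs.
- catch_b_mouth (a point): The same for catch_b.
- pad_a (a joint): How far the catch on board catch_a is pulled up (+) or pressed down (-) on its rubber pad, m; 0 unloaded; 1 mm for every 5 N.
- pad_b (a joint): The same for catch_b.
- knob: Loose test knob, about 50 g, round about its z axis: black grip 20 mm in diameter, 38 mm tall, on a steel collar 36 mm in diameter, 5 mm thick; below it a spear-shaped steel stud 29 mm long: tip 5 mm wide, widening to 15 mm at 12 to 14 mm below the collar, above that a 6 mm neck. Origin: centre of the collar's underside; z up (grip from 5 to 43 mm). Starts in the stand, collar on its top.
- knob_grip (a point): Point on the knob's axis at the height to grip, 29 mm above the knob's origin. Pressing in: the spear meets the balls with the collar about 20 mm above the rim and snaps past them at about 6 mm (the sound catch then tugs at it with about 11 N). Fully home: collar on the rim (knob origin at the mouth point); under the pull it rises 1 to 3 mm before the balls hold it.
- stand: Fixed wooden block 66 x 66 x 36 mm with a 22 mm hole through its middle, where the knob stands at first. Origin: centre of its underside.
- hex_key: Bystander: black hex key, 34 x 94 x 9 mm, lying loose.
- lighter: Bystander: lighter, 24 x 78 x 12 mm, lying loose.
- tape_1: Bystander: roll of dark tape, 57 x 54 x 19 mm, lying loose.
- loose_hinge_1: Bystander: cup hinge, 94 x 48 x 16 mm, lying loose.
Things that resemble listed ones, but are neither listed nor needed, are in the scene too. Leave any orange look-alike of the catch_b alone.

How it is judged (in metres and radians):
On the way, in this order (a step that is already met when the one before it is completed fails the run):
1. the knob is clicked fully home in a catch and not yet pulled (((z of knob in the frame of catch_a_mouth between -0.003 and 0.0025 m and horizontal distance between knob and catch_a_mouth below 0.004 m and angle between knob's own z axis and vertical below 0.12 rad and value of joint pad_a below 0.0006 m) or (z of knob in the frame of catch_b_mouth between -0.003 and 0.0025 m and horizontal distance between knob and catch_b_mouth below 0.004 m and angle between knob's own z axis and vertical below 0.12 rad and value of joint pad_b below 0.0006 m))), for 0.2 s.
2. the knob, home in a catch, is pulled up with more than 9 N for one second (((value of joint pad_a above 0.0018 m and contact force between the fingers and knob above 1 N and z of knob in the frame of catch_a_mouth between -0.003 and 0.0045 m and horizontal distance between knob and catch_a_mouth below 0.004 m and angle between knob's own z axis and vertical below 0.12 rad) or (value of joint pad_b above 0.0018 m and contact force between the fingers and knob above 1 N and z of knob in the frame of catch_b_mouth between -0.003 and 0.0045 m and horizontal distance between knob and catch_b_mouth below 0.004 m and angle between knob's own z axis and vertical below 0.12 rad))), for 1 s.
At the end, for the whole second after the job is handed in: The knob is at rest, released and upright (within 7 degrees) in the catch that held the pull, its collar within 2.5 mm of the rim and its axis within 4 mm of the mouth's middle, and the catch's pad is unloaded (within 3 N) (((z of knob in the frame of catch_a_mouth between -0.003 and 0.0025 m and horizontal distance between knob and catch_a_mouth below 0.004 m and angle between knob's own z axis and vertical below 0.12 rad and value of joint pad_a between -0.0006 and 0.0006 m) or (z of knob in the frame of catch_b_mouth between -0.003 and 0.0025 m and horizontal distance between knob and catch_b_mouth below 0.004 m and angle between knob's own z axis and vertical below 0.12 rad and value of joint pad_b between -0.0006 and 0.0006 m)) and linear speed of knob below 0.02 m/s); the robot touches nothing.
It fails at once if a catch is pulled up with more than 20 N (value of joint any of pad_a, pad_b above 0.004 m).
It fails at once if a catch is pressed down with more than 25 N (value of joint any of pad_a, pad_b below -0.005 m).
It fails at once if a bystander is moved by more than 3 cm (distance of any of hex_key, lighter, tape_1, loose_hinge_1 from where it was at the start of the episode above 0.03 m).
It also fails if it takes over 72 s, if anything falls off the work surface, if the arm or the gripper's body presses on something with over 40 N, if the wrist force passes 120 N, or if a joint passes its speed limit or range.

## Working session

There is one attempt and no reset: what is moved stays moved. The work goes in short steps, Python scripts to look and compute and a tool call to move; the robot and the scene stay as the last step left them, time stands still between calls to the robot, and variables do not carry over. Pictures are saved under pics/ and viewed, on a budget of 10 in all, crops included, one or two more only if the job needs it, and the job is handed in when it is done.

Besides the shell and the picture viewer there is one more tool, called after "Emit:" as name(argument=value, ...) on one line, values as JSON. apply_moves: Moves the arm, as the interface text tells. Its arguments: {"type":"object","properties":{"plan":{"type":"array"},"squeeze":{"type":"number"}},"required":["plan"]}

```bash
mkdir -p pics; cat > h.py <<'E'
import numpy as np, cv2
from rig import ctrl
def shot(n,f):
    d=ctrl.grab_frame(n); cv2.imwrite(f,d["img"][:,:,::-1]); np.savez(f[:-4],**{k:d[k] for k in("img","fx","fy","cx","cy","extrinsics")}); return d
def load(f): return dict(np.load(f))
def ray(d,u,v,z):
    E=np.array(d["extrinsics"]); r=E[:3,:3]@np.array([(u-d["cx"])/d["fx"],(v-d["cy"])/d["fy"],1]); o=E[:3,3]
    return o+r*(z-o[2])/r[2]
def proj(d,p):
    E=np.array(d["extrinsics"]); q=E[:3,:3].T@(np.array(p)-E[:3,3]); return d["fx"]*q[0]/q[2]+d["cx"],d["fy"]*q[1]/q[2]+d["cy"]
E
python3 - <<'E'
from h import *
for n in("scene","top"):
    d=shot(n,f"pics/{n}1.png"); print(n,np.round(d["extrinsics"],3).tolist(),d["fx"])
a=[cv2.imread(f"pics/{n}1.png") for n in("scene","top")]
cv2.imwrite("pics/s1.png",a[0])
s=ctrl.get_state(); print(s, ctrl.tcp_to_grasp)
E
```

```text
scene [[-0.512, -0.363, 0.778, -0.341], [-0.859, 0.232, -0.457, 0.345], [-0.015, -0.902, -0.431, 0.578], [0.0, 0.0, 0.0, 1.0]] 357.04278458533844
top [[-0.011, -0.996, 0.092, 0.434], [-1.0, 0.011, 0.007, -0.147], [-0.008, -0.092, -0.996, 1.352], [0.0, 0.0, 0.0, 1.0]] 402.7792136192702
{'time': 0.1, 'joint_pos': array([60.96282212, 22.86951704,  2.58117296, 88.10665521, -1.07097038,
       69.15125148, -2.90272278]), 'joint_velocities': array([-0.01249478, -0.23228805,  0.03855926, -0.1368045 , -0.01423541,
        0.03556756,  0.07103496]), 'joint_efforts': array([ 4.31910739e-03, -4.76259649e+01,  1.37024805e+00, -2.54950261e+01,
        1.17688993e-02,  4.92005143e-03,  3.97918797e-06]), 'tool_pos': array([ 0.25756549, -0.596166  ,  0.23034927]), 'orientation': array([[-9.17942074e-01, -8.39836596e-04,  3.96713554e-01],
       [-3.96714419e-01,  1.59495536e-03, -9.17940699e-01],
       [ 1.38179784e-04, -9.99998375e-01, -1.79725192e-03]]), 'ft_force': array([-0.11964313, -0.28771409, -0.05454562]), 'moment': array([-0.01086273,  0.01930861, -0.02592656]), 'width': 0.08529413832060054} 0.0187
```

View pics/top1.png

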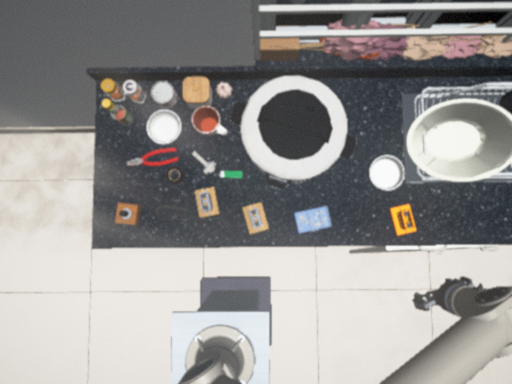

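View pics/scene1.png

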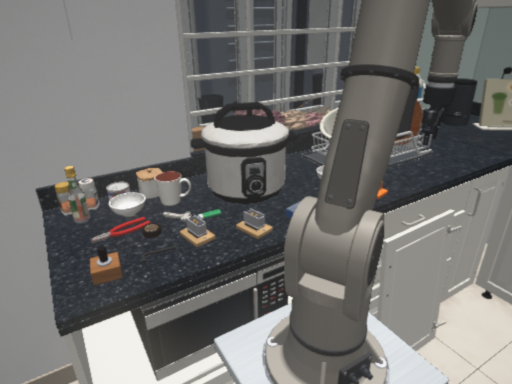

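The top view shows the stand with the knob at (126,214), catches at (206,202) and (255,218), and the orange look-alike at (403,220). The scene view agrees.

```bash
python3 - <<'E'
from h import *
d=load("pics/top1.npz"); im=d["img"]
hsv=cv2.cvtColor(im,cv2.COLOR_RGB2HSV)
for name,(u,v),z in(("stand",(126,214),.036),("c1",(206,202),.014),("c2",(255,218),.014)):
    m=cv2.inRange(hsv,(5,80,60),(25,255,255)); k=np.zeros_like(m); k[v-22:v+22,u-20:u+20]=m[v-22:v+22,u-20:u+20]
    p=cv2.findNonZero(k); r=cv2.minAreaRect(p); c=cv2.boxPoints(r); w=np.array([ray(d,*q,z)[:2] for q in c])
    e=w-np.roll(w,1,0); L=np.linalg.norm(e,axis=1); i=L.argmax()
    print(name,r[0],w.mean(0).round(4),L.round(3),"long axis deg",np.degrees(np.arctan2(e[i,1],e[i,0]))%180)
print("knob top",ray(d,126,212,.079))
E
```

```text
stand (127.26155090332031, 213.40771484375) [0.4758 0.2989] [0.077 0.069 0.077 0.069] long axis deg 82.28114360348494
c1 (206.4615478515625, 201.80770874023438) [0.5123 0.0428] [0.095 0.07  0.095 0.07 ] long axis deg 11.243051188000464
c2 (255.12265014648438, 217.6792449951172) [ 0.4579 -0.1186] [0.094 0.068 0.095 0.068] long axis deg 15.310393909485867
knob top [0.47887349 0.28840915 0.079     ]
```

Emit:
apply_moves(plan=[-0.363, -0.02, -0.329, 0, -9, 0, 0, -0.363, -0.02, -0.329, 0, -9, 0, 0, -0.363, -0.02, -0.329, 0, -9, 0, 0, -0.363, -0.02, -0.329, 0, -9, 0, 0, -0.363, -0.02, -0.329, 0, -9, 0, 0, -0.363, -0.02, -0.329, 0, -9, 0, 0, -0.363, -0.02, -0.329, 0, -9, 0, 0, -0.363, -0.02, -0.329, 0, -9, 0, 0, -0.363, -0.02, -0.329, 0, -9, 0, 0, -0.363, -0.02, -0.329, 0, -9, 0, 0])

```text
time: 1.35
tool_pos: [0.46, -0.1514, 0.2509]
orientation: [[-0.369, -0.001, 0.929], [-0.929, -0.001, -0.369], [0.001, -1.0, -0.001]]
ft_force: [-0.5, -0.5, -0.6]
width: 0.0851
```

```bash
python3 -c "
from h import *
shot('wrist','pics/w_c2.png')"
```

Emit:
apply_moves(plan=[-0.42, 0.03, -0.15, 0, -9, 0, 0, -0.42, 0.03, -0.15, 0, -9, 0, 0, -0.42, 0.03, -0.15, 0, -9, 0, 0, -0.42, 0.03, -0.15, 0, -9, 0, 0, -0.42, 0.03, -0.15, 0, -9, 0, 0, -0.42, 0.03, -0.15, 0, -9, 0, 0, -0.42, 0.03, -0.15, 0, -9, 0, 0, -0.42, 0.03, -0.15, 0, -9, 0, 0, -0.42, 0.03, -0.15, 0, -9, 0, 0, -0.42, 0.03, -0.15, 0, -9, 0, 0])

```text
time: 2.65
tool_pos: [0.477, 0.292, 0.2209]
orientation: [[0.393, 0.0, 0.92], [-0.92, -0.002, 0.393], [0.002, -1.0, -0.001]]
ft_force: [0.7, 0.8, -0.2]
width: 0.0853
```

```bash
python3 -c "
from h import *
d=shot('wrist','pics/w_k.png'); print(np.round(d['extrinsics'],3).tolist(), d['fx'])
a=load('pics/w_c2.npz'); cv2.imwrite('pics/both.png',np.hstack([cv2.resize(x['img'][:,:,::-1],(400,300)) for x in (a,d)]))
s=ctrl.get_state();print(s['tool_pos'],s['orientation'].round(4).tolist(),s['joint_pos'])"
```

```text
[[0.92, 0.377, 0.106, 0.449], [0.392, -0.885, -0.251, 0.356], [-0.001, 0.272, -0.962, 0.362], [0.0, 0.0, 0.0, 1.0]] 284.2990037019438
[0.47696923 0.29217226 0.22110033] [[0.3928, 0.0003, 0.9196], [-0.9196, -0.0019, 0.3928], [0.0019, -1.0, -0.0004]] [ -0.25659774  18.20094668 -43.82403188 100.41693275  13.70143381
  66.90160856 -24.96048189]
```

View pics/both.png

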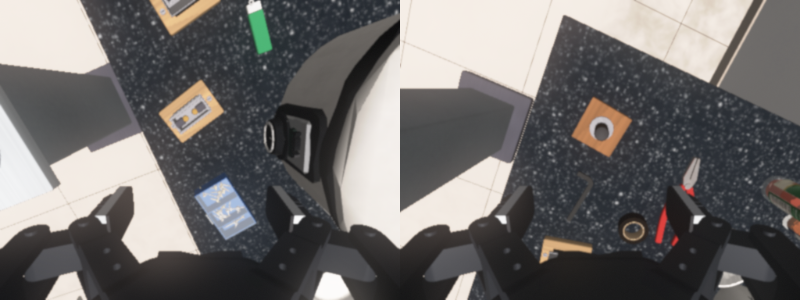

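```bash
python3 - <<'E'
from h import *
d=load("pics/w_k.npz"); im=d["img"]; hsv=cv2.cvtColor(im,cv2.COLOR_RGB2HSV)
u,v=258,164
def blob(m,R):
    k=np.zeros_like(m); k[v-R:v+R,u-R:u+R]=m[v-R:v+R,u-R:u+R]
    c=max(cv2.findContours(k,cv2.RETR_EXTERNAL,cv2.CHAIN_APPROX_NONE)[0],key=cv2.contourArea); return c
w=cv2.inRange(hsv,(3,80,60),(25,255,255)); c=blob(w,45); r=cv2.minAreaRect(c)
print("stand",ray(d,*r[0],.036),r[1:])
k=cv2.inRange(hsv,(0,0,130),(180,70,255)); c=blob(k,22); e=cv2.minEnclosingCircle(c); print("collar",e,cv2.boundingRect(c),ray(d,*e[0],.041))
k=cv2.inRange(im,(0,0,0),(70,70,70)); c=blob(k,20); e=cv2.minEnclosingCircle(c); print("grip",e,cv2.boundingRect(c))
s=ctrl.get_state(); print("predict from collar, grip top px", proj(d,np.r_[ray(d,258,164,.041)[:2],.079]))
cv2.imwrite("pics/kcrop.png",cv2.resize(im[v-50:v+50,u-50:u+50,::-1],(500,500),interpolation=cv2.INTER_CUBIC))
E
```

```text
stand [0.4731402  0.30468738 0.036     ] ((59.51807403564453, 59.19562530517578), 30.699722290039062)
collar ((257.3858947753906, 163.88438415527344), 15.654009819030762) (242, 149, 32, 29) [0.47330002 0.30432566 0.041     ]
grip ((257.5, 164.0), 6.800835609436035) (251, 158, 14, 9)
predict from collar, grip top px (np.float64(258.28136358052484), np.float64(170.5771903681624))
```

View pics/kcrop.png

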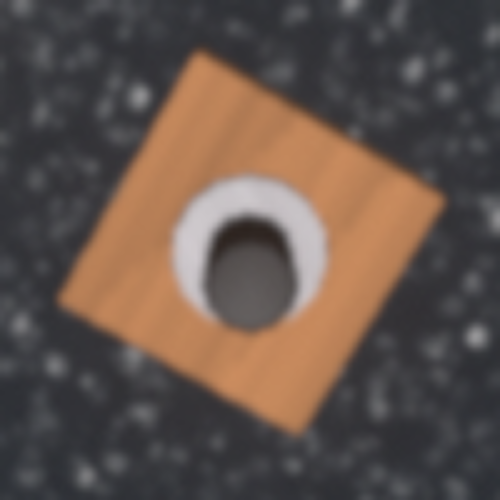

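Emit:
apply_moves(plan=[-0.013, 0.06, 0.001, 0, 0, 0, 0.2, -0.013, 0.12, 0.001, 0, 0, 0, 0.4, -0.013, 0.15, 0.001, 0, 0, 0, 0.4, -0.013, 0.173, 0.001, 0, 0, 0, 0.4, -0.013, 0.173, 0.001, 0, 0, 0, 0.5, -0.013, 0.173, 0.001, 0, 0, 0, 1, -0.013, 0.173, 0.001, 0, 0, 0, 1, -0.013, 0.173, 0.001, 0, 0, 0, 1, -0.013, 0.173, 0.001, 0, 0, 0, 1], squeeze=60)

```text
time: 3.82
tool_pos: [0.4729, 0.3075, 0.0498]
orientation: [[0.396, 0.003, 0.918], [-0.918, 0.0, 0.396], [0.001, -1.0, 0.002]]
ft_force: [0.2, -1.8, 6.4]
width: 0.0182
```

```bash
python3 -c "
from h import *
d=shot('wrist','pics/w_g.png');s=ctrl.get_state();print(s['tool_pos'],s['ft_force'],s['width'])
cv2.imwrite('pics/gcrop.png',cv2.resize(d['img'][180:384,130:382,::-1],(756,612//1-12),interpolation=cv2.INTER_CUBIC))"
```

```text
[0.47292507 0.30757508 0.04983026] [ 0.1321591  -1.65177996  6.87462429] 0.018068714233823377
```

View pics/gcrop.png

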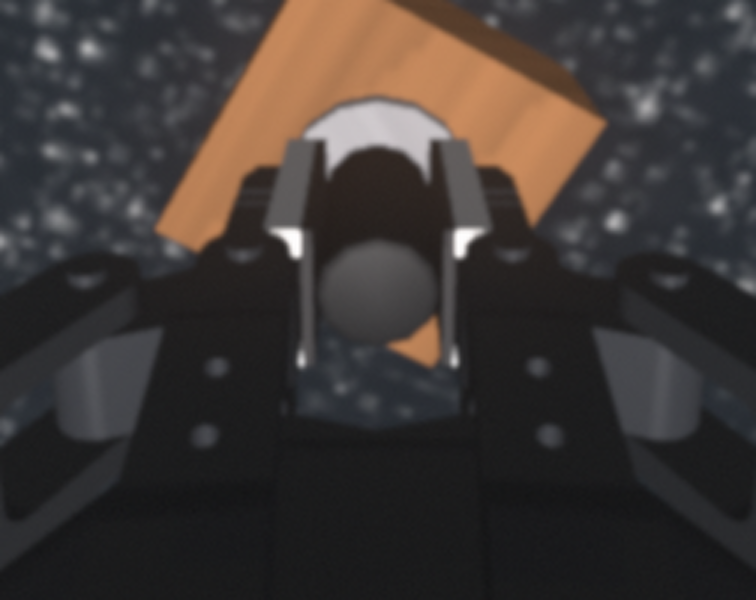

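```bash
python3 -c "
from h import *
d=load('pics/w_g.npz')
for v in (278,279.3,281): print(ray(d,256,v,.079))
print('collar front edge',ray(d,130+376/3,180+98/2.941,.041))
# c2 measure
d=load('pics/w_c2.npz');im=d['img'];hsv=cv2.cvtColor(im,cv2.COLOR_RGB2HSV)
u,v=243,143
k=cv2.inRange(hsv,(5,80,60),(25,255,255));m=np.zeros_like(k);m[v-45:v+45,u-45:u+45]=k[v-45:v+45,u-45:u+45]
c=max(cv2.findContours(m,0,1)[0],key=cv2.contourArea);r=cv2.minAreaRect(c);b=cv2.boxPoints(r);w=np.array([ray(d,*q,.014) for q in b]);print(w.mean(0),np.linalg.norm(w-np.roll(w,1,0),axis=1))
cv2.imwrite('pics/c2.png',cv2.resize(im[v-50:v+50,u-50:u+50,::-1],(500,500),interpolation=cv2.INTER_CUBIC))
"
```

```text
[0.47326826 0.30570419 0.079     ]
[0.47352964 0.30509763 0.079     ]
[0.47387255 0.30430185 0.079     ]
collar front edge [0.46636946 0.32116393 0.041     ]
[ 0.45598951 -0.11773995  0.014     ] [0.06908637 0.09133671 0.06638259 0.09496923]
```

Emit:
apply_moves(plan=[0, -0.02, 0, 0, 0, 0, 1, 0, -0.06, 0, 0, 0, 0, 1, 0, -0.11, 0, 0, 0, 0, 1, 0, -0.15, 0, 0, 0, 0, 1, 0, -0.15, 0, 0, 0, 0, 1, 0, -0.15, 0, 0, 0, 0, 1])

```text
time: 4.62
tool_pos: [0.4712, 0.3069, 0.1983]
orientation: [[0.397, -0.0, 0.918], [-0.918, -0.001, 0.397], [0.001, -1.0, -0.0]]
ft_force: [-1.2, -0.1, -0.5]
width: 0.0183
```

```bash
python3 -c "
from h import *
s=ctrl.get_state();print(s['tool_pos'],s['ft_force'],s['width'],s['orientation'].round(3).tolist())"
```

```text
[0.47124421 0.30694291 0.19825622] [-1.20973163 -0.07410038 -0.52691671] 0.018253356145604083 [[0.397, -0.0, 0.918], [-0.918, -0.001, 0.397], [0.001, -1.0, -0.0]]
```

Emit:
apply_moves(plan=[0.06, -0.02, -0.016, 0, 0, 0, 1, 0.12, -0.02, -0.032, 0, 0, 0, 1, 0.18, -0.02, -0.048, 0, 0, 0, 1, 0.23, -0.02, -0.061, 0, 0, 0, 1, 0.258, -0.02, -0.068, 0, 0, 0, 1, 0.258, -0.02, -0.068, 0, 0, 0, 1, 0.258, -0.02, -0.068, 0, 0, 0, 1, 0.258, -0.02, -0.068, 0, 0, 0, 1])

```text
time: 5.62
tool_pos: [0.5111, 0.0453, 0.2179]
orientation: [[0.399, -0.001, 0.917], [-0.917, 0.001, 0.399], [-0.001, -1.0, -0.001]]
ft_force: [0.1, -0.4, -0.4]
width: 0.0185
```

```bash
python3 -c "
from h import *
d=shot('wrist','pics/w_c1.png')
s=ctrl.get_state();print(s['tool_pos'],s['ft_force'],s['width'],s['orientation'].round(3).tolist())
u,v=map(int,proj(d,[.5115,.043,.05]));print(u,v)
a=cv2.resize(d['img'][v-50:v+50,u-50:u+50,::-1],(500,500),interpolation=cv2.INTER_CUBIC);cv2.imwrite('pics/c1.png',a)"
```

```text
[0.51120548 0.04515409 0.21808897] [-0.20507704 -0.3961461  -1.13343233] 0.018221581738810482 [[0.399, -0.0, 0.917], [-0.917, 0.0, 0.399], [-0.001, -1.0, -0.0]]
255 179
```

View pics/c1.png

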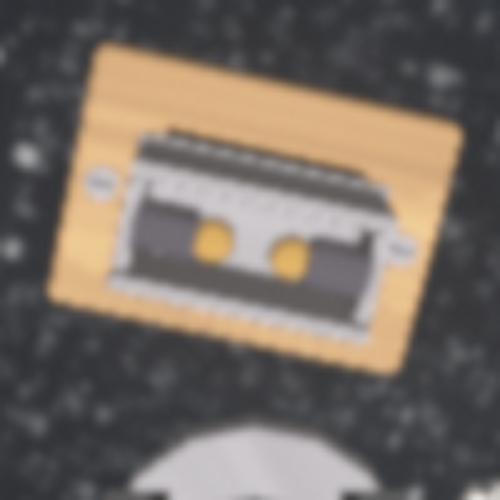

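```bash
python3 - <<'E'
from h import *
def f(fn,u,v):
    d=load(fn); im=d["img"]; hsv=cv2.cvtColor(im,cv2.COLOR_RGB2HSV)
    k=cv2.inRange(hsv,(15,130,90),(35,255,255)); R=14; m=np.zeros_like(k); m[v-R:v+R,u-R:u+R]=k[v-R:v+R,u-R:u+R]
    n,l,st,ce=cv2.connectedComponentsWithStats(m); i=[j for j in range(1,n) if st[j,4]>15]; print(st[i].tolist())
    p=np.array([ray(d,*ce[j],.05) for j in i]); print(p.round(4).tolist(),"mid",p.mean(0).round(4),"gap",np.linalg.norm(p[0]-p[-1]))
f("pics/w_c1.npz",255,179)
d=load("pics/w_c1.npz")
for q in((255.0,178.7),): print("manual",ray(d,*q,.05))
k=load("pics/w_c2.npz"); hsv=cv2.cvtColor(k["img"],cv2.COLOR_RGB2HSV); u,v=map(int,proj(k,[.456,-.1177,.05])); print(u,v); f("pics/w_c2.npz",u,v)
hsv=cv2.cvtColor(d["img"],cv2.COLOR_RGB2HSV);m=cv2.inRange(hsv,(5,60,90),(25,255,255));z=np.zeros_like(m);z[130:210,205:300]=m[130:210,205:300]
c=max(cv2.findContours(z,0,1)[0],key=cv2.contourArea);r=cv2.minAreaRect(c);print("board",ray(d,*r[0],.014),r)
E
```

```text
[[245, 174, 5, 6, 24], [260, 178, 6, 6, 25]]
[[0.5015, 0.042, 0.05], [0.5192, 0.0454, 0.05]] mid [0.5104 0.0437 0.05  ] gap 0.017992986868044753
manual [0.51050495 0.04366408 0.05      ]
242 146
[[247, 140, 5, 5, 17], [235, 149, 5, 6, 19]]
[[0.4642, -0.1158, 0.05], [0.4471, -0.1207, 0.05]] mid [ 0.4557 -0.1182  0.05  ] gap 0.01777389387807182
board [0.50948851 0.04527534 0.014     ] ((254.83143615722656, 170.7303466796875), (76.45223236083984, 54.116188049316406), 12.994616508483887)
```

Emit:
apply_moves(plan=[-0.001, 0.05, -0.001, 0, 0, 0, 1, -0.001, 0.09, -0.001, 0, 0, 0, 1, -0.001, 0.11, -0.001, 0, 0, 0, 1, -0.001, 0.11, -0.001, 0, 0, 0, 1, -0.001, 0.11, -0.001, 0, 0, 0, 1, -0.001, 0.11, -0.001, 0, 0, 0, 1])

```text
time: 6.42
tool_pos: [0.5113, 0.0444, 0.1096]
orientation: [[0.397, 0.003, 0.918], [-0.918, -0.0, 0.397], [0.001, -1.0, 0.002]]
ft_force: [-0.4, 0.6, 1.2]
width: 0.0183
```

```bash
python3 -c "
from h import *
d=shot('wrist','pics/w_h1.png')
s=ctrl.get_state();print(s['tool_pos'],s['ft_force'],s['orientation'].round(3).tolist())
cv2.imwrite('pics/h1.png',cv2.resize(d['img'][180:340,156:356,::-1],(750,600),interpolation=cv2.INTER_CUBIC))"
```

```text
[0.51119017 0.04425054 0.10946044] [-0.46699546 -0.42286812 -0.29411538] [[0.397, 0.002, 0.918], [-0.918, -0.0, 0.397], [0.001, -1.0, 0.002]]
```

View pics/h1.png

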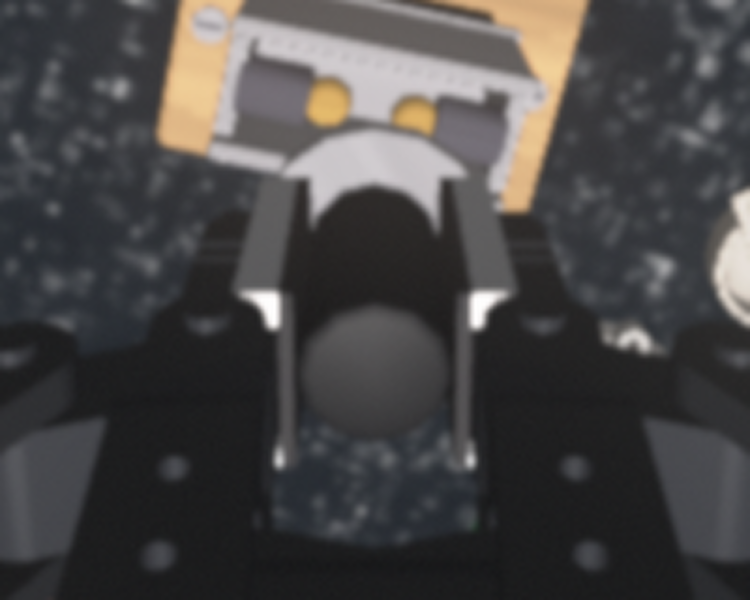

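```bash
python3 -c "
from h import *
d=load('pics/w_h1.npz');g=lambda u,v:(156+(u+.5)/3.75-.5,180+(v+.5)/3.75-.5)
m=ray(d,*g(371.5,107.5),.05);print('mouth',m)
zo=.1095-.0138
k=ray(d,*g(375,372),zo+.043);f=ray(d,*g(375,130),zo+.005);print('knob',k,'front',f,'knob from front',f+.018*np.array([.397,-.918,0]))
e=m-k;print('shift tool x',e@[.397,-.918,0],'z',e@[.918,.397,0])
e=m-f-.018*np.array([.397,-.918,0]);print('via collar',e@[.397,-.918,0],'z',e@[.918,.397,0])"
```

```text
mouth [0.51011101 0.04461883 0.05      ]
knob [0.51171167 0.04207082 0.1387    ] front [0.50515899 0.05751444 0.1007    ] knob from front [0.51230499 0.04099044 0.1007    ]
shift tool x -0.0029745315866718525 z -0.0004578514259045499
via collar -0.004201865216755149 z -0.0005736037835761266
```

Emit:
apply_moves(plan=[-0.0025, 0.008, -0.0003, 0, 0, 0, 1, -0.0025, 0.016, -0.0003, 0, 0, 0, 1, -0.0025, 0.016, -0.0003, 0, 0, 0, 1, -0.0025, 0.016, -0.0003, 0, 0, 0, 1])

```text
time: 6.98
tool_pos: [0.5091, 0.0463, 0.0922]
orientation: [[0.397, 0.0, 0.918], [-0.918, 0.0, 0.397], [-0.0, -1.0, 0.0]]
ft_force: [0.2, 0.6, -1.0]
width: 0.0185
```

Emit:
apply_moves(plan=[0, 0.003, 0, 0, 0, 0, 1, 0, 0.006, 0, 0, 0, 0, 1, 0, 0.009, 0, 0, 0, 0, 1, 0, 0.009, 0, 0, 0, 0, 1])

```text
time: 7.48
tool_pos: [0.5097, 0.0464, 0.084]
orientation: [[0.397, 0.001, 0.918], [-0.918, -0.0, 0.397], [0.001, -1.0, 0.001]]
ft_force: [-0.9, -0.3, 5.7]
width: 0.0182
```

Emit:
apply_moves(plan=[0, 0.002, 0, 0, 0, 0, 1, 0, 0.004, 0, 0, 0, 0, 1, 0, 0.006, 0, 0, 0, 0, 1, 0, 0.007, 0, 0, 0, 0, 1, 0, 0.007, 0, 0, 0, 0, 1])

```text
time: 8.1
tool_pos: [0.5094, 0.0465, 0.0768]
orientation: [[0.397, 0.001, 0.918], [-0.918, 0.0, 0.397], [0.0, -1.0, 0.001]]
ft_force: [0.2, 1.4, 1.9]
width: 0.0182
```

Emit:
apply_moves(plan=[0, 0.002, 0, 0, 0, 0, 1, 0, 0.004, 0, 0, 0, 0, 1, 0, 0.005, 0, 0, 0, 0, 1, 0, 0.005, 0, 0, 0, 0, 1])

```text
time: 8.6
tool_pos: [0.5086, 0.0459, 0.071]
orientation: [[0.397, -0.001, 0.918], [-0.918, -0.001, 0.397], [0.0, -1.0, -0.001]]
ft_force: [0.1, -0.1, 0.1]
width: 0.0184
```

Emit:
apply_moves(plan=[0, 0.001, 0, 0, 0, 0, 1, 0, 0.001, 0, 0, 0, 0, 1])

```text
time: 8.85
tool_pos: [0.5087, 0.0459, 0.0704]
orientation: [[0.397, -0.001, 0.918], [-0.918, -0.001, 0.397], [0.0, -1.0, -0.001]]
ft_force: [-1.3, -0.3, 1.4]
width: 0.0182
```

Emit:
apply_moves(plan=[0, 0.001, 0, 0, 0, 0, 1, 0, 0.001, 0, 0, 0, 0, 1])

```text
time: 9.1
tool_pos: [0.5088, 0.0459, 0.0696]
orientation: [[0.397, -0.001, 0.918], [-0.918, -0.001, 0.397], [0.001, -1.0, -0.001]]
ft_force: [-1.8, -0.6, 5.5]
width: 0.0182
```

Emit:
apply_moves(plan=[0, 0, 0, 0, 0, 0, 1, 0, 0, 0, 0, 0, 0, 1, 0, -0.001, 0, 0, 0, 0, 1, 0, -0.002, 0, 0, 0, 0, 1, 0, -0.003, 0, 0, 0, 0, 1, 0, -0.003, 0, 0, 0, 0, 1])

```text
time: 9.85
tool_pos: [0.509, 0.0463, 0.072]
orientation: [[0.397, 0.0, 0.918], [-0.918, 0.0, 0.397], [-0.0, -1.0, 0.0]]
ft_force: [1.3, 0.5, -2.6]
width: 0.0185
```

Emit:
apply_moves(plan=[0, -0.001, 0, 0, 0, 0, 1, 0, -0.001, 0, 0, 0, 0, 1])

```text
time: 10.1
tool_pos: [0.509, 0.0462, 0.073]
orientation: [[0.397, -0.0, 0.918], [-0.918, 0.0, 0.397], [-0.0, -1.0, 0.0]]
ft_force: [1.1, 0.0, -5.5]
width: 0.0177
```

Emit:
apply_moves(plan=[0, -0.0007, 0, 0, 0, 0, 1, 0, -0.0007, 0, 0, 0, 0, 1])

```text
time: 10.35
tool_pos: [0.5089, 0.0463, 0.0737]
orientation: [[0.397, -0.0, 0.918], [-0.918, 0.0, 0.397], [-0.0, -1.0, -0.0]]
ft_force: [1.2, 0.7, -7.4]
width: 0.0183
```

Emit:
apply_moves(plan=[0, -0.0007, 0, 0, 0, 0, 1, 0, -0.0007, 0, 0, 0, 0, 1])

```text
time: 10.6
tool_pos: [0.5089, 0.0462, 0.0744]
orientation: [[0.397, -0.0, 0.918], [-0.918, 0.0, 0.397], [-0.0, -1.0, -0.0]]
ft_force: [3.5, 0.9, -11.5]
width: 0.0182
```

Emit:
apply_moves(plan=[0, -0.0003, 0, 0, 0, 0, 1, 0, -0.0003, 0, 0, 0, 0, 1, 0, -0.0003, 0, 0, 0, 0, 1, 0, -0.0003, 0, 0, 0, 0, 1])

```text
time: 11.1
tool_pos: [0.5089, 0.0462, 0.0748]
orientation: [[0.397, -0.0, 0.918], [-0.918, -0.0, 0.397], [-0.0, -1.0, -0.0]]
ft_force: [3.2, 1.2, -13.5]
width: 0.0183
```

Emit:
apply_moves(plan=[0, 0, 0, 0, 0, 0, 1, 0, 0, 0, 0, 0, 0, 1, 0, 0, 0, 0, 0, 0, 1])

```text
time: 11.48
tool_pos: [0.5089, 0.0462, 0.0749]
orientation: [[0.397, -0.0, 0.918], [-0.918, -0.0, 0.397], [0.0, -1.0, -0.0]]
ft_force: [1.8, 1.3, -12.2]
width: 0.0182
```

Emit:
apply_moves(plan=[0, 0, 0, 0, 0, 0, 1, 0, 0, 0, 0, 0, 0, 1, 0, 0, 0, 0, 0, 0, 1, 0, 0, 0, 0, 0, 0, 1, 0, 0, 0, 0, 0, 0, 1, 0, 0, 0, 0, 0, 0, 1, 0, 0, 0, 0, 0, 0, 1, 0, 0, 0, 0, 0, 0, 1, 0, 0, 0, 0, 0, 0, 1, 0, 0, 0, 0, 0, 0, 1])

```text
time: 12.72
tool_pos: [0.509, 0.0462, 0.075]
orientation: [[0.397, -0.0, 0.918], [-0.918, -0.0, 0.397], [0.0, -1.0, -0.0]]
ft_force: [1.2, 1.7, -11.6]
width: 0.0184
```

Emit:
apply_moves(plan=[0, 0, 0, 0, 0, 0, 1, 0, 0, 0, 0, 0, 0, 1, 0, 0, 0, 0, 0, 0, 1, 0, 0, 0, 0, 0, 0, 1, 0, 0, 0, 0, 0, 0, 1, 0, 0, 0, 0, 0, 0, 1])

```text
time: 13.48
tool_pos: [0.509, 0.0462, 0.075]
orientation: [[0.397, -0.0, 0.918], [-0.918, -0.0, 0.397], [0.0, -1.0, -0.0]]
ft_force: [2.3, 1.1, -12.6]
width: 0.0184
```

Emit:
apply_moves(plan=[0, 0.0015, 0, 0, 0, 0, 1, 0, 0.003, 0, 0, 0, 0, 1, 0, 0.0045, 0, 0, 0, 0, 1, 0, 0.0056, 0, 0, 0, 0, 1, 0, 0.0056, 0, 0, 0, 0, 1, 0, 0.0056, 0, 0, 0, 0, 1])

```text
time: 14.22
tool_pos: [0.51, 0.0462, 0.0701]
orientation: [[0.397, 0.002, 0.918], [-0.918, -0.0, 0.397], [0.001, -1.0, 0.002]]
ft_force: [0.1, -0.2, 3.1]
width: 0.0182
```

Emit:
apply_moves(plan=[0, 0, 0, 0, 0, 0, 0.5, 0, 0, 0, 0, 0, 0, 0.3, 0, 0, 0, 0, 0, 0, 0.3, 0, 0, 0, 0, 0, 0, 0.2, 0, 0, 0, 0, 0, 0, 0.2])

```text
time: 14.85
tool_pos: [0.509, 0.0462, 0.0693]
orientation: [[0.397, -0.0, 0.918], [-0.918, -0.0, 0.397], [0.0, -1.0, -0.0]]
ft_force: [-0.6, -0.1, -0.0]
width: 0.068
```

Emit:
apply_moves(plan=[0, -0.02, 0, 0, 0, 0, 0, 0, -0.05, 0, 0, 0, 0, 0, 0, -0.1, 0, 0, 0, 0, 0, 0, -0.15, 0, 0, 0, 0, 0, 0, -0.15, 0, 0, 0, 0, 0, 0, -0.15, 0, 0, 0, 0, 0])

```text
time: 15.6
tool_pos: [0.5086, 0.046, 0.2189]
orientation: [[0.397, -0.001, 0.918], [-0.918, -0.001, 0.397], [0.0, -1.0, -0.001]]
ft_force: [-0.4, -0.7, -0.6]
width: 0.0858
```

```bash
python3 -c "
from h import *
d=shot('wrist','pics/w_f.png');s=ctrl.get_state();print(s['time'],s['tool_pos'],s['ft_force'],s['width'],np.abs(s['joint_velocities']).max())
t=shot('scene','pics/s_f.png')
u,v=map(int,proj(d,[.5105,.0437,.06]));u2,v2=map(int,proj(t,[.5105,.0437,.06]))
print(u,v,'expected collar',proj(d,[.5105,.0437,.062]),'top',proj(d,[.5105,.0437,.1]))
for o in (0,.003): print('scene expected collar/top z',o,proj(t,[.5105,.0437,.062+o]),proj(t,[.5105,.0437,.1+o]))
f=lambda i,u,v,R:cv2.resize(i[v-R:v+R,u-R:u+R,::-1],(400,400),interpolation=cv2.INTER_CUBIC)
print(u2,v2);cv2.imwrite('pics/fin.png',np.hstack([f(d['img'],u,v,50),f(t['img'],u2,v2,25)]))"
```

```text
15.65 [0.50809727 0.04590197 0.21823746] [ 0.64851948 -0.59205442 -0.62399841] 0.08487511108560922 0.5740653542106686
256 181 expected collar (np.float64(256.96923530709444), np.float64(182.24982034748137)) top (np.float64(257.13035614379476), np.float64(191.66566008025856))
scene expected collar/top z 0 (np.float64(194.7899046449906), np.float64(218.85874521814654)) (np.float64(193.62818126486638), np.float64(207.17904613586555))
scene expected collar/top z 0.003 (np.float64(194.6995440506809), np.float64(217.95028063140447)) (np.float64(193.5348538143475), np.float64(206.24075346066752))
194 219
```

View pics/fin.png

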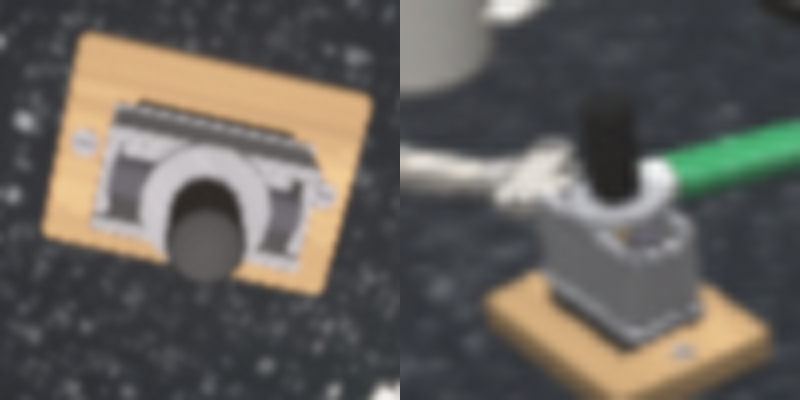

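The wrist half shows the knob upright: its collar is centred at (206,204) and its grip top at (206,244), against expected (204,205) and (204,243). In the scene half the collar sits on the rim and the gripper is clear of the knob.

```bash
python3 -c "
from rig import ctrl
print(ctrl.sign_off())"
```

```text
the job is handed in; nothing more can be done
None
```

The knob is fully home and released in the catch at about (0.510, 0.044). That was the first one I tried, and it held the pull, so I never touched the other catch.

- **Pressing in:** The highest reading was about 6 N. The resistance then fell away as the knob snapped past the balls, and it came to a firm stop on the rim.
- **Pull test:** It held 11.6 to 13.5 N straight up for about 2.8 s without popping out. By my estimate the knob rose about 2 mm in the catch.
- **Before release:** I pressed it home again at about 3 N, then opened the gripper and raised it 15 cm clear.
- **Last checks:** In the wrist picture the collar and grip top were within about 1 mm of where they should be, so the knob is centred and upright. The scene camera showed it about 1.5 pixels to the side, which I put down to calibration. I did not measure the collar's height after release; I judged it from the stop against the rim and the picture.
- **Bystanders:** The arm stayed above them throughout, but I did not measure their positions again at the end.

I handed the job in at about 16 s on the robot's clock; it reported no verdict.

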